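Hold a spring probe on a test point in the drawer

TASK

Pull the drawer of the small bench drawer unit all the way open by its handle, then take the red spring probe out of its stand and touch its tip to the brass pad with the red ring on the module lying in the drawer. Hold the probe upright there, lightly, with its spring tip pressed in about half way; finish while still holding it on the pad. Leave the other things on the desk where they are.

Things in the scene. Friction and masses are not known exactly. Their poses are not given: they have to be found in the camera images.
- drawer_unit: low grey drawer unit, fixed, 180 (x) x 220 (y) x 85 high mm, with one blue-fronted drawer; origin at the centre of its underside; the drawer is on its -x side, z up. The drawer front is 212 wide, its top edge 81 mm above the desk; behind it is an open compartment 113 deep x 190 wide mm, side walls up to 58 mm and floor 16 mm above the desk, all clear of the unit's top when fully open
- drawer (a joint): how far the drawer is out, m: 0 closed, 0.12 at its stop; it slides along the drawer unit's -x, about 2.5 N friction, and stays where it is left.
- drawer_handle (a point): middle of the drawer's bar handle: a level steel bar, 10 mm thick, 100 mm long along the unit's y, 62 mm above the desk, with a 36 mm wide gap between bar and drawer front; open to above. The axes are those of the drawer unit; the point moves with the drawer
- module: module lying flat and loose on the drawer's floor: aluminium plate with a green circuit board, 75 (x) x 100 (y) x 12 mm, 0.5 kg, with three round brass pads in a row along its y near its +x edge (at x = 12 mm; y = 28, 0 and -28 mm); the one at y = +28 mm has a red ring round it; origin at the centre of its underside, z up. It can shift and turn a little as the drawer moves
- test_pad: the brass pad with the red ring: a disc 16 mm in diameter and 3 mm high fixed on the module (red ring 25 mm across, flat on the board); origin at the centre of its underside
- test_spot (a point): centre of the top face of the pad with the red ring, 15 mm above the module's underside (31 mm above the desk)
- stand: grey block, 75 x 75 x 55 mm, fixed to the desk, with one upright hole 16 mm wide and 50 mm deep in the middle of its top, in which the probe stands; origin at the centre of its underside
- probe: spring test probe, about 0.08 kg, standing upright in the stand with its tip down: steel nose 12 mm in diameter (z 0 to 30 mm), black collar 26 mm in diameter (z 30 to 36) that rests on the stand's top, round red grip 18 mm in diameter (z 36 to 116), black cap to z 122; origin at the lower end of the nose (25 mm above the stand's underside while in it), z along the probe from tip to cap
- probe_tip (a point): the rounded end of the probe's brass spring tip, 6 mm in diameter; 16 mm below the probe's origin with the spring free
- plunger (a joint): how far the spring tip is pressed into the nose, m: 0 free, 0.012 fully in; the push is 0.6 N + 300 N/m x this, so about 2.4 N half way in and 4.2 N fully in; beyond that it is rigid
- multimeter: yellow and grey multimeter, 164 x 82 x 48 mm, lying flat; bystander, origin under its centre
- connector_case: small blue case, 90 x 118 x 34 mm; bystander, origin under its centre
- screwdriver: screwdriver with red handle, 27 x 186 x 26 mm, lying; bystander, origin under its centre
- adapter: small metal adapter standing upright, 14 mm in diameter, 32 mm high; bystander, origin under its centre
There are look-alikes about, which are no part of the job. Leave any green look-alike of the probe alone.

How it is judged:
By the outcome, as a careful person would: the job done as asked, in the order asked, and still so for the second after the job is handed in, while the arm keeps its last pose, push and grip.
It also fails if it takes over 53 s, if anything falls off the work surface, if the arm or the gripper's body presses on something with over 40 N, if the wrist force passes 120 N, or if a joint passes its speed limit or range.

ROBOT

A 6-joint arm with a two-finger parallel gripper is mounted at the origin on a cart in front of the work surface, level with it; the furniture and walls round the work are solid. World frame = base frame: x ahead of the robot, y to its left, z up, the work surface at z = 0. Lengths are in m, angles in rad, forces in N, time in s.
With the tool pointing down it reaches from about 0.35 to 0.975 m from the base axis. Payload 4.9 kg.
Tool frame: the origin (TCP) lies on the front face of the gripper's body, between the roots of the fingers; the fingertips stand 73 mm ahead of it and the grasp point (between the pads) lies 54 mm ahead of it; z points along the fingers, y is the line along which they close (so a half turn about z gives the same grasp; the last joint's range is limited). The gripper opens to 85 mm and grips with 20 to 120 N. Pads are 22 mm wide; open, the fingers measure 114 mm over their backs; the gripper's body (76 mm by 85 mm) begins 54 mm behind the grasp point. The pads swing forward as they close: fully open they stand 13 mm farther back than shut.
Start: joints at [1.172, 0.053, 1.613, -0, 1.476, -0.119], TCP at [0.173, 0.601, 0.304] pointing down, gripper open.
Joint ranges: [-3.01, 3.01], [-1.01, 2.22], [0.06, 2.58], [-1.02, 4.17], [0.09, 2.62], [-3.14, 3.14]. Speed limits (rad/s): [2.57, 2.57, 3.14, 3.14, 3.14, 3.14].

INTERFACE

Orientations are given as a rotation vector (axis times angle).
In Python, from station import status, imaging, order gives the robot as it stands.
- The arm moves only by the tool arm_command, never from a script. Its argument "increments" is a list of rows, each an object with "slide": the shift along the tool's x, y, z in m, a list of three; "spin": the turn about the tool's z in degrees; "gripper": the opening, from -1 (shut) to 1 (fully open). In form: [{"slide": [x, y, z], "spin": spin, "gripper": gripper}, ...]. A call has 1 to 8 rows; each row is the pose to reach, as a shift and turn from the pose commanded when the call began, along the tool's axes at that moment; what a row does not reach only later rows make up. A row lasts 1/12 s, in which the tool goes at most 41.7 mm and 7.16 degrees, less where a joint would pass 70% of its speed; a pose out of reach is approached as far as the arm can. A call with a gripper value outside its range is refused whole. The fingers move at their own pace and stop on an object; "newtons" is the grip in N (left out, the last holds). Time passes only in rows, so rows that repeat a pose let the fingers close. It gives the time, the measured TCP pose, the force, the opening and the grip force at its end, in the units of the state.
- status.get_obs(): the state, without advancing time (a new reading comes with each control period).
- imaging.get_image(name): name is "scene" or "top" or "wrist"; returns a dict with "frame" (400x640x3 uint8, red, green, blue), "vfov" (degrees; the focal length in pixels is half the picture's height over the tangent of half this angle, whatever the lens; pixels are square), "cx", "cy" (the principal point, pixels), "k1" (the pictures are not rectified: a ray, as slopes to the right and down, at radius r is drawn at 1 + k1 r^2 times it, then the intrinsics apply), "view" (4x4, takes a point from world to camera coordinates); the wrist camera has in their place "mount" (4x4, takes a point from camera to tool coordinates, whose origin is the TCP and whose axes are the flange's). Camera axes: x right, y up, looking along -z (the intrinsics and any distortion apply to the point x, -y, -z); pixel columns grow to the right and rows downward; lengths in m; the calibration is good to about 2 mm. A picture is of the moment at which its call begins: read the wrist's pose just before it. There is no depth.
- order.finish_job(): hands the job in; it is judged then, once.
The state is a dict: "t": time; "q": joint angles; "dq": joint speeds; "effort": joint torques, N m; "tool_pos": TCP position; "tool_rot": TCP orientation; "contact_force": force on the tool from outside, world axes, zero at the start; "wrist_torque": the same for the moment, N m; "opening": finger opening in m; "grip_force": force on a finger pad.
Only numpy, scipy, OpenCV 4.12 (cv2) and the standard library are available. Lean on these libraries where they do the work, as an engineer would, in place of code of your own. Each camera call takes 0.05 s, during which the arm holds its last target. There are 200 camera calls.

## Working session

There is one attempt and no reset: what is moved stays moved. The work goes in short steps, Python scripts to look and compute and a tool call to move; the robot and the scene stay as the last step left them, time stands still between calls to the robot, and variables do not carry over. Pictures are saved under pics/ and viewed, at most 10 in all, crops included, and the job is handed in when it is done.

Besides the shell and the picture viewer there is one more tool, called after ">>>" as a command line: name --argument value ..., lists and objects as JSON in quotes. arm_command: Moves the arm, as the interface text tells. Its arguments: {"type":"object","properties":{"increments":{"type":"array","items":{"type":"object","properties":{"slide":{"type":"array","items":{"type":"number"}},"spin":{"type":"number"},"gripper":{"type":"number"}}}},"newtons":{"type":"number"}},"required":["increments"]}

```bash
mkdir -p pics; cat > h.py <<'E'
import numpy as np, cv2
from scipy.spatial.transform import Rotation as R
from station import status, imaging, order
def cam(name, save=None):
    o=status.get_obs(); im=imaging.get_image(name)
    if name=="wrist":
        T=np.eye(4);T[:3,:3]=R.from_rotvec(o["tool_rot"]).as_matrix();T[:3,3]=o["tool_pos"]
        im["view"]=np.linalg.inv(T@np.array(im["mount"]))
    if save: cv2.imwrite("pics/"+save,im["frame"][:,:,::-1])
    im["f"]=200/np.tan(np.radians(im["vfov"])/2)
    return im
def unproj(im,u,v,z):
    d=np.array([(u-im["cx"])/im["f"],(v-im["cy"])/im["f"]]);s=d.copy()
    for _ in range(30): s=d/(1+im["k1"]*(s@s))
    C=np.linalg.inv(np.array(im["view"])); r=C[:3,:3]@[s[0],-s[1],-1]; c=C[:3,3]
    return c+r*(z-c[2])/r[2]
def proj(im,p):
    c=np.array(im["view"])@[*p,1]; s=np.array([c[0],-c[1]])/-c[2]
    s=s*(1+im["k1"]*(s@s)); return s*im["f"]+[im["cx"],im["cy"]]
def st():
    o=status.get_obs(); print({k:np.round(o[k],4).tolist() for k in("t","q","tool_pos","tool_rot","contact_force","opening","grip_force")}); return o
E
python3 - <<'E'
from h import *
a=cam("top","top0.png");b=cam("scene","scene0.png")
for i in(a,b): print(i["vfov"],i["k1"],np.linalg.inv(np.array(i["view"])).round(3).tolist())
o=st(); print(R.from_rotvec(o["tool_rot"]).as_matrix().round(3))
E
```

```text
52.11502021168935 0.031422271793068855 [[0.02, 0.998, -0.058, 0.489], [-1.0, 0.02, 0.009, -0.004], [0.01, 0.057, 0.998, 1.297], [0.0, 0.0, 0.0, 1.0]]
48.911339466750256 -0.01511733066094769 [[-0.469, 0.362, -0.805, -0.533], [-0.883, -0.187, 0.43, 0.571], [0.005, 0.913, 0.408, 0.616], [0.0, 0.0, 0.0, 1.0]]
{'t': 0.1, 'q': [1.172, 0.0533, 1.6142, 0.0, 1.476, -0.119], 'tool_pos': [0.1724, 0.6003, 0.3028], 'tool_rot': [-0.438, -3.1104, 0.0029], 'contact_force': [0.4034, 0.1869, 1.7577], 'opening': 0.0857, 'grip_force': 0.0}
[[-0.961  0.276 -0.001]
 [ 0.276  0.961 -0.002]
 [ 0.    -0.002 -1.   ]]
```

View pics/top0.png

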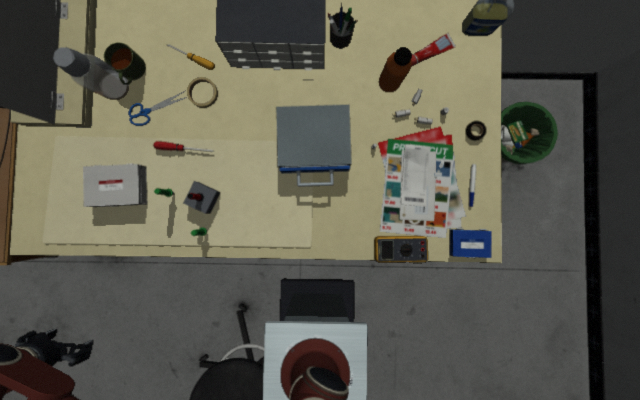

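View pics/scene0.png

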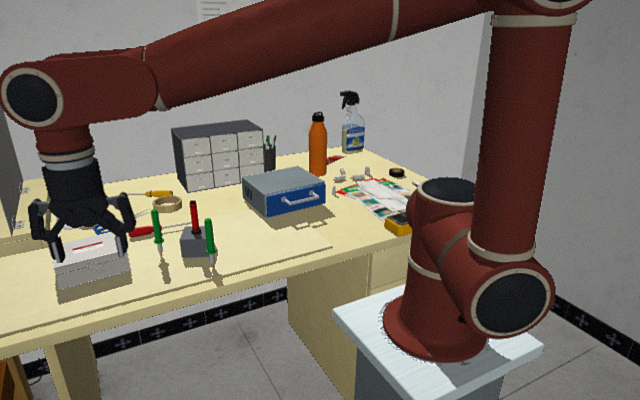

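The top view shows the drawer unit around (313,138) with its handle at (315,183). The stand with the red probe is at (201,197), and the green look-alikes are at (164,192) and (199,232). I'll enlarge the area to measure it.

```bash
python3 - <<'E'
from h import *
f=cv2.imread("pics/top0.png")
cv2.imwrite("pics/c0.png",cv2.resize(f[95:245,150:360],None,fx=3.8,fy=3.8,interpolation=cv2.INTER_CUBIC))
E
```

```text
(no output)
```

View pics/c0.png

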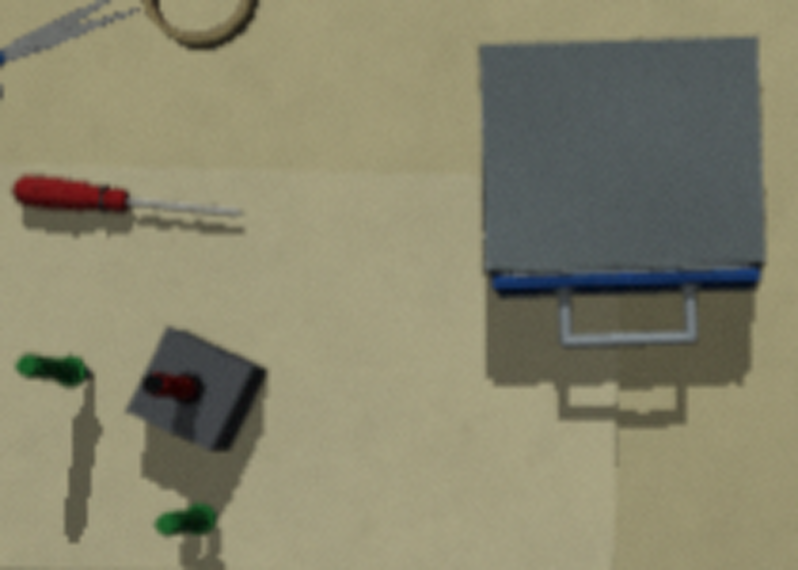

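```bash
python3 - <<'E'
from h import *
a=cam("top")
def P(U,V,z): return unproj(a,150+(U+.5)/3.8-.5,95+(V+.5)/3.8-.5,z).round(4)
for n,U,V,z in [("bar",563,342,.067),("bar",695,337,.067),("u",480,46,.085),("u",757,38,.085),("u",763,262,.085),("u",486,270,.085),
 ("s",168,328,.055),("s",262,372,.055),("s",217,448,.055),("s",127,410,.055),("cap",155,384,.147),("collar",192,388,.061),("g1cap",30,366,.147),("g1nose",88,372,.02),("g2cap",170,523,.147),("g2b",208,518,.02)]: print(n,P(U,V,z))
E
```

```text
bar [0.5753 0.0621 0.067 ]
bar [ 0.5815 -0.0425  0.067 ]
u [0.8065 0.1318 0.085 ]
u [ 0.8178 -0.0865  0.085 ]
u [ 0.6401 -0.0942  0.085 ]
u [0.6293 0.1226 0.085 ]
s [0.5809 0.3771 0.055 ]
s [0.5473 0.3015 0.055 ]
s [0.4862 0.3349 0.055 ]
s [0.515  0.4068 0.055 ]
cap [0.5326 0.3567 0.147 ]
collar [0.5333 0.3546 0.061 ]
g1cap [0.544  0.4481 0.147 ]
g1nose [0.5461 0.4511 0.02  ]
g2cap [0.4311 0.3419 0.147 ]
g2b [0.4292 0.3496 0.02  ]
```

```bash
cat >> h.py <<'E'
def go(x,y,z,yaw):
    "slide and spin (deg) to put TCP at x,y,z with tool y at yaw deg (mod 180)"
    o=st(); M=R.from_rotvec(o["tool_rot"]).as_matrix()
    cur=np.degrees(np.arctan2(M[1,1],M[0,1])); s=(cur-yaw+90)%180-90
    print("yaw",round(cur,2),"slide",(M.T@(np.array([x,y,z])-o["tool_pos"])).round(4).tolist(),"spin",round(s,2))
E
python3 -c "
from h import *
go(.5785,.0105,.22,2.9)"
```

```text
{'t': 0.15, 'q': [1.172, 0.0532, 1.614, 0.0, 1.476, -0.119], 'tool_pos': [0.1724, 0.6004, 0.3029], 'tool_rot': [-0.4379, -3.1105, 0.0025], 'contact_force': [-0.0531, -0.3208, 0.5332], 'opening': 0.0854, 'grip_force': 0.0}
yaw 73.97 slide [-0.5532, -0.4547, 0.0835] spin 71.07
```

>>> arm_command --increments '[{"slide": [-0.553,-0.455,0.083],"spin": 71.1,"gripper": 0},{"slide": [-0.553,-0.455,0.083],"spin": 71.1,"gripper": 0},{"slide": [-0.553,-0.455,0.083],"spin": 71.1,"gripper": 0},{"slide": [-0.553,-0.455,0.083],"spin": 71.1,"gripper": 0},{"slide": [-0.553,-0.455,0.083],"spin": 71.1,"gripper": 0},{"slide": [-0.553,-0.455,0.083],"spin": 71.1,"gripper": 0},{"slide": [-0.553,-0.455,0.083],"spin": 71.1,"gripper": 0},{"slide": [-0.553,-0.455,0.083],"spin": 71.1,"gripper": 0}]'

```text
t: 0.82
tool_pos: [0.3607, 0.326, 0.2651]
tool_rot: [1.883, 2.515, 0.0]
contact_force: [0.4, -0.1, 0.2]
opening: 0.0429
grip_force: 0.0
```

```bash
python3 -c "
from h import *
go(.5785,.0105,.22,2.9)"
```

```text
{'t': 0.8167, 'q': [0.5817, -0.2626, 1.9699, -0.0, 1.4342, 0.2965], 'tool_pos': [0.3607, 0.326, 0.2651], 'tool_rot': [1.8831, 2.5146, 0.0002], 'contact_force': [0.433, -0.0818, 0.1687], 'opening': 0.0429, 'grip_force': 0.0}
yaw 16.34 slide [-0.3641, 0.1202, 0.0451] spin 13.44
```

>>> arm_command --increments '[{"slide": [-0.364,0.12,0.045],"spin": 13.4,"gripper": 0},{"slide": [-0.364,0.12,0.045],"spin": 13.4,"gripper": 0},{"slide": [-0.364,0.12,0.045],"spin": 13.4,"gripper": 0},{"slide": [-0.364,0.12,0.045],"spin": 13.4,"gripper": 0},{"slide": [-0.364,0.12,0.045],"spin": 13.4,"gripper": 0},{"slide": [-0.364,0.12,0.045],"spin": 13.4,"gripper": 0},{"slide": [-0.364,0.12,0.045],"spin": 13.4,"gripper": 0},{"slide": [-0.364,0.12,0.045],"spin": 13.4,"gripper": 0}]'

```text
t: 1.48
tool_pos: [0.5504, 0.0544, 0.2262]
tool_rot: [-2.157, -2.283, -0.0]
contact_force: [-0.2, -0.1, -0.7]
opening: 0.0428
grip_force: 0.0
```

>>> arm_command --increments '[{"slide": [-0.032,0.01,0.004],"spin": 0,"gripper": 0},{"slide": [-0.032,0.01,0.004],"spin": 0,"gripper": 0},{"slide": [-0.032,0.01,0.004],"spin": 0,"gripper": 0}]'

```text
t: 1.73
tool_pos: [0.5617, 0.0235, 0.2218]
tool_rot: [-2.16, -2.279, 0.001]
contact_force: [0.4, 1.1, 0.2]
opening: 0.0428
grip_force: 0.0
```

```bash
python3 -c "
from h import *
a=cam('wrist','w1.png')
go(.5785,.0105,.115,2.9)
for p in [(.5753,.0621,.067),(.5815,-.0425,.067)]: print(proj(a,p).round(1))"
```

```text
{'t': 1.7833, 'q': [-0.0887, -0.0318, 1.8379, 0.0005, 1.337, -0.1446], 'tool_pos': [0.5613, 0.0246, 0.2221], 'tool_rot': [-2.1577, -2.2814, 0.0008], 'contact_force': [0.1335, -0.149, -0.1347], 'opening': 0.0427, 'grip_force': 0.0}
yaw 3.19 slide [-0.0152, 0.0165, 0.107] spin 0.29
[339.6 157.4]
[338.1 271.1]
```

View pics/w1.png

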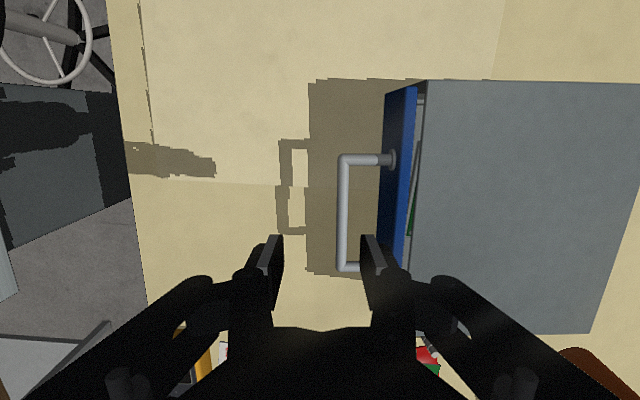

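The wrist picture shows the bar at u≈343, v 157–268, about 3 mm further in +x than I predicted. That is within the tolerance of the grasp.

>>> arm_command --increments '[{"slide": [-0.015,0.017,0.0],"spin": 0.3,"gripper": -0.25},{"slide": [-0.015,0.017,0.0],"spin": 0.3,"gripper": -0.25},{"slide": [-0.015,0.017,0.035],"spin": 0.3,"gripper": -0.25},{"slide": [-0.015,0.017,0.07],"spin": 0.3,"gripper": -0.25},{"slide": [-0.015,0.017,0.107],"spin": 0.3,"gripper": -0.25},{"slide": [-0.015,0.017,0.107],"spin": 0.3,"gripper": -0.25},{"slide": [-0.015,0.017,0.107],"spin": 0.3,"gripper": -0.25}]'

```text
t: 2.37
tool_pos: [0.5773, 0.0125, 0.1139]
tool_rot: [-2.158, -2.277, 0.005]
contact_force: [0.1, 0.7, 1.0]
opening: 0.0318
grip_force: 0.0
```

>>> arm_command --increments '[{"slide": [0,0,0],"spin": 0,"gripper": -1},{"slide": [0,0,0],"spin": 0,"gripper": -1},{"slide": [0,0,0],"spin": 0,"gripper": -1},{"slide": [0,0,0],"spin": 0,"gripper": -1},{"slide": [0,0,0],"spin": 0,"gripper": -1},{"slide": [0,0,0],"spin": 0,"gripper": -1}]' --newtons 40

```text
t: 2.87
tool_pos: [0.5809, 0.0114, 0.1189]
tool_rot: [2.161, 2.276, 0.005]
contact_force: [-2.9, 2.1, 6.2]
opening: 0.0081
grip_force: 39.4
```

>>> arm_command --increments '[{"slide": [0,-0.003,0],"spin": 0,"gripper": -1},{"slide": [0,-0.01,0],"spin": 0,"gripper": -1},{"slide": [0,-0.018,0],"spin": 0,"gripper": -1},{"slide": [0,-0.026,0],"spin": 0,"gripper": -1},{"slide": [0,-0.034,0],"spin": 0,"gripper": -1},{"slide": [0,-0.042,0],"spin": 0,"gripper": -1},{"slide": [0,-0.05,0],"spin": 0,"gripper": -1},{"slide": [0,-0.058,0],"spin": 0,"gripper": -1}]'

```text
t: 3.53
tool_pos: [0.5237, 0.0084, 0.1189]
tool_rot: [2.16, 2.274, 0.01]
contact_force: [3.3, 4.9, 6.2]
opening: 0.0083
grip_force: 40.0
```

>>> arm_command --increments '[{"slide": [0,-0.008,0],"spin": 0,"gripper": -1},{"slide": [0,-0.016,0],"spin": 0,"gripper": -1},{"slide": [0,-0.024,0],"spin": 0,"gripper": -1},{"slide": [0,-0.032,0],"spin": 0,"gripper": -1},{"slide": [0,-0.04,0],"spin": 0,"gripper": -1},{"slide": [0,-0.048,0],"spin": 0,"gripper": -1},{"slide": [0,-0.056,0],"spin": 0,"gripper": -1},{"slide": [0,-0.061,0],"spin": 0,"gripper": -1}]'

```text
t: 4.2
tool_pos: [0.4629, 0.0052, 0.1189]
tool_rot: [2.16, 2.274, 0.011]
contact_force: [20.2, 5.9, -4.2]
opening: 0.0084
grip_force: 39.3
```

```bash
python3 -c "
from h import *
st()"
```

```text
{'t': 4.2, 'q': [-0.1509, -0.1515, 2.1377, 0.0027, 1.1466, -0.2033], 'tool_pos': [0.4629, 0.0052, 0.1189], 'tool_rot': [2.1597, 2.2735, 0.0111], 'contact_force': [20.2382, 5.8554, -4.1781], 'opening': 0.0084, 'grip_force': 39.2942}
```

>>> arm_command --increments '[{"slide": [0,-0.002,0],"spin": 0,"gripper": -1},{"slide": [0,-0.003,0],"spin": 0,"gripper": -1},{"slide": [0,-0.003,0],"spin": 0,"gripper": -1}]'

```text
t: 4.45
tool_pos: [0.4624, 0.0052, 0.1189]
tool_rot: [2.156, 2.269, 0.021]
contact_force: [15.4, 6.6, -5.6]
opening: 0.0086
grip_force: 39.4
```

>>> arm_command --increments '[{"slide": [0,0,0],"spin": 0,"gripper": -0.4},{"slide": [0,0.003,0],"spin": 0,"gripper": -0.4},{"slide": [0,0.003,0],"spin": 0,"gripper": -0.35},{"slide": [0,0.003,0],"spin": 0,"gripper": -0.35}]'

```text
t: 4.78
tool_pos: [0.4603, 0.0047, 0.1156]
tool_rot: [-2.163, -2.278, 0.001]
contact_force: [0.1, -0.4, -0.6]
opening: 0.0276
grip_force: 0.0
```

>>> arm_command --increments '[{"slide": [0,0,-0.04],"spin": 0,"gripper": -0.35},{"slide": [0,0,-0.08],"spin": 0,"gripper": -0.35},{"slide": [0,0,-0.12],"spin": 0,"gripper": 0},{"slide": [-0.03,0.005,-0.145],"spin": 0,"gripper": 0},{"slide": [-0.07,0.015,-0.145],"spin": 0,"gripper": 0},{"slide": [-0.11,0.02,-0.145],"spin": 0,"gripper": 0},{"slide": [-0.15,0.025,-0.145],"spin": 0,"gripper": 0},{"slide": [-0.19,0.03,-0.145],"spin": 0,"gripper": 0}]'

```text
t: 5.45
tool_pos: [0.5001, -0.1852, 0.2607]
tool_rot: [2.163, 2.278, -0.0]
contact_force: [0.6, 0.0, 0.5]
opening: 0.0427
grip_force: 0.0
```

```bash
python3 -c "
from h import *
go(.533,.3,.26,2.9)"
```

```text
{'t': 5.45, 'q': [-0.4942, -0.1374, 1.8701, -0.0002, 1.4088, -0.5461], 'tool_pos': [0.5001, -0.1852, 0.2607], 'tool_rot': [2.163, 2.2783, -0.0003], 'contact_force': [0.6146, 0.0447, 0.506], 'opening': 0.0427, 'grip_force': 0.0}
yaw 2.97 slide [0.4828, 0.058, 0.0006] spin 0.07
```

>>> arm_command --increments '[{"slide": [0.483,0.058,0],"spin": 0,"gripper": 0},{"slide": [0.483,0.058,0],"spin": 0,"gripper": 0},{"slide": [0.483,0.058,0],"spin": 0,"gripper": 0},{"slide": [0.483,0.058,0],"spin": 0,"gripper": 0},{"slide": [0.483,0.058,0],"spin": 0,"gripper": 0},{"slide": [0.483,0.058,0],"spin": 0,"gripper": 0},{"slide": [0.483,0.058,0],"spin": 0,"gripper": 0},{"slide": [0.483,0.058,0],"spin": 0,"gripper": 0}]'

```text
t: 6.12
tool_pos: [0.5223, 0.151, 0.2604]
tool_rot: [2.163, 2.278, -0.001]
contact_force: [0.9, -0.6, -0.2]
opening: 0.0428
grip_force: 0.0
```

>>> arm_command --increments '[{"slide": [0.156,0.019,0],"spin": 0,"gripper": 0},{"slide": [0.156,0.019,0],"spin": 0,"gripper": 0},{"slide": [0.156,0.019,0],"spin": 0,"gripper": 0},{"slide": [0.156,0.019,0],"spin": 0,"gripper": 0},{"slide": [0.156,0.019,0],"spin": 0,"gripper": 0},{"slide": [0.156,0.019,0],"spin": 0,"gripper": 0}]'

```text
t: 6.62
tool_pos: [0.5332, 0.3073, 0.2599]
tool_rot: [-2.16, -2.281, 0.003]
contact_force: [0.4, -0.6, -0.3]
opening: 0.0426
grip_force: 0.0
```

```bash
python3 -c "
from h import *
w=cam('wrist','w2.png');t=cam('top')
for p in [(.5326,.3567,.147),(.5333,.3546,.061)]: print(proj(w,p).round(1))
print(proj(t,(.53,.01,.031)))
f=t['frame'][:,:,::-1]
cr=cv2.resize(f[115:230,265:365],None,fx=4,fy=4,interpolation=cv2.INTER_CUBIC)
wf=cv2.imread('pics/w2.png')
cv2.imwrite('pics/c2.png',cr)
go(.533,.3555,.164,2.9)"
```

```text
[323. 149.]
[323.2 140.4]
[314.89045007 200.41343942]
{'t': 6.7167, 'q': [0.3991, 0.0595, 1.6799, -0.0006, 1.4036, 0.3475], 'tool_pos': [0.5336, 0.3054, 0.2601], 'tool_rot': [2.1633, 2.2781, -0.0024], 'contact_force': [0.3898, -0.3279, -0.0551], 'opening': 0.0428, 'grip_force': 0.0}
yaw 2.96 slide [0.0502, 0.0021, 0.096] spin 0.06
```

View pics/w2.png

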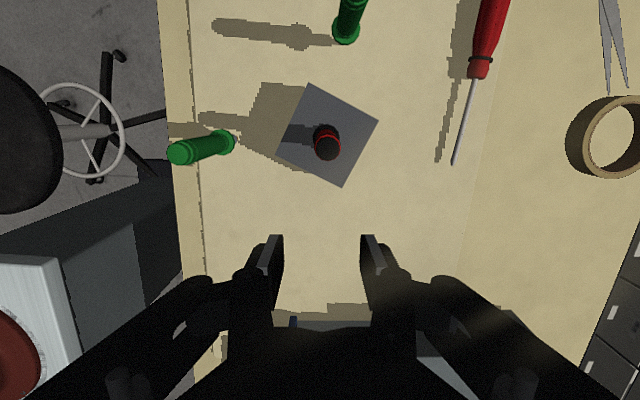

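View pics/c2.png

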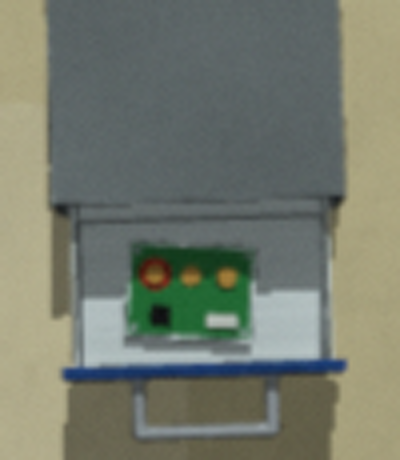

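The wrist picture shows the probe cap at (327,149), about 3 mm further in +x than the top camera estimate. That is the same bias as on the bar, so I'll use x≈0.536. The drawer is fully open, with the ring pad at crop (155,273).

>>> arm_command --increments '[{"slide": [0.025,0.005,0],"spin": 0,"gripper": 0},{"slide": [0.05,0.005,0.01],"spin": 0,"gripper": 0},{"slide": [0.05,0.005,0.03],"spin": 0,"gripper": 0},{"slide": [0.05,0.005,0.06],"spin": 0,"gripper": 0},{"slide": [0.05,0.005,0.096],"spin": 0,"gripper": 0},{"slide": [0.05,0.005,0.096],"spin": 0,"gripper": 0},{"slide": [0.05,0.005,0.096],"spin": 0,"gripper": 0}]'

```text
t: 7.3
tool_pos: [0.535, 0.3541, 0.1621]
tool_rot: [-2.164, -2.275, 0.009]
contact_force: [0.5, 0.2, -0.2]
opening: 0.0423
grip_force: 0.0
```

>>> arm_command --increments '[{"slide": [0,0,0],"spin": 0,"gripper": -0.4},{"slide": [0,0,0],"spin": 0,"gripper": -0.45},{"slide": [0,0,0],"spin": 0,"gripper": -0.5},{"slide": [0,0,0],"spin": 0,"gripper": -0.55},{"slide": [0,0,0],"spin": 0,"gripper": -0.6},{"slide": [0,0,0],"spin": 0,"gripper": -1},{"slide": [0,0,0],"spin": 0,"gripper": -1},{"slide": [0,0,0],"spin": 0,"gripper": -1}]' --newtons 50

```text
t: 7.97
tool_pos: [0.5369, 0.3566, 0.167]
tool_rot: [2.162, 2.278, 0.003]
contact_force: [-2.0, -1.8, 5.8]
opening: 0.0169
grip_force: 48.5
```

```bash
python3 -c "
from h import *
st()
t=cam('top')
print(unproj(t,265+155.5/4-.5,115+273.5/4-.5,.031))
print('c',unproj(t,265+191.5/4-.5,115+276.5/4-.5,.031),unproj(t,265+228.5/4-.5,115+278.5/4-.5,.031))
for c in [(140,247),(250,254)]:print(unproj(t,265+c[0]/4-.5,115+c[1]/4-.5,.028))
"
```

```text
{'t': 7.9667, 'q': [0.471, 0.2126, 1.6749, -0.0001, 1.2518, 0.419], 'tool_pos': [0.5369, 0.3566, 0.167], 'tool_rot': [2.1623, 2.2778, 0.0034], 'contact_force': [-1.9972, -1.8078, 5.806], 'opening': 0.0169, 'grip_force': 48.5204}
[0.58367763 0.04683537 0.031     ]
c [0.58191769 0.0188878  0.031     ] [ 0.5809498  -0.00982898  0.031     ]
[0.60431455 0.05946554 0.028     ]
[ 0.60061773 -0.02618853  0.028     ]
```

>>> arm_command --increments '[{"slide": [0,0,-0.01],"spin": 0,"gripper": -1},{"slide": [0,0,-0.025],"spin": 0,"gripper": -1},{"slide": [0,0,-0.045],"spin": 0,"gripper": -1},{"slide": [0,0,-0.065],"spin": 0,"gripper": -1},{"slide": [0,0,-0.085],"spin": 0,"gripper": -1},{"slide": [0,0,-0.1],"spin": 0,"gripper": -1},{"slide": [0,0,-0.1],"spin": 0,"gripper": -1},{"slide": [0,0,-0.1],"spin": 0,"gripper": -1}]'

```text
t: 8.68
tool_pos: [0.5366, 0.3564, 0.2663]
tool_rot: [2.162, 2.278, 0.004]
contact_force: [-0.3, -1.0, -1.3]
opening: 0.017
grip_force: 48.8
```

```bash
python3 -c "
from h import *
go(.587,-.01,.262,2.9)"
```

```text
{'t': 8.6833, 'q': [0.4709, 0.1206, 1.6041, -0.0, 1.4139, 0.419], 'tool_pos': [0.5366, 0.3564, 0.2663], 'tool_rot': [2.1624, 2.2776, 0.0043], 'contact_force': [-0.3217, -0.9642, -1.3206], 'opening': 0.017, 'grip_force': 48.8279}
yaw 2.97 slide [-0.3686, 0.0313, 0.004] spin 0.07
```

>>> arm_command --increments '[{"slide": [-0.02,0.002,0],"spin": 0,"gripper": -1},{"slide": [-0.055,0.005,0],"spin": 0,"gripper": -1},{"slide": [-0.095,0.008,0],"spin": 0,"gripper": -1},{"slide": [-0.135,0.011,0],"spin": 0,"gripper": -1},{"slide": [-0.175,0.015,0],"spin": 0,"gripper": -1},{"slide": [-0.215,0.018,0],"spin": 0,"gripper": -1},{"slide": [-0.25,0.021,0],"spin": 0,"gripper": -1},{"slide": [-0.28,0.024,0],"spin": 0,"gripper": -1}]'

```text
t: 9.35
tool_pos: [0.5738, 0.0754, 0.2625]
tool_rot: [-2.163, -2.276, 0.004]
contact_force: [0.6, -0.3, -1.0]
opening: 0.0166
grip_force: 48.8
```

>>> arm_command --increments '[{"slide": [-0.03,0.003,0],"spin": 0,"gripper": -1},{"slide": [-0.06,0.006,0],"spin": 0,"gripper": -1},{"slide": [-0.08,0.008,0],"spin": 0,"gripper": -1},{"slide": [-0.089,0.008,0],"spin": 0,"gripper": -1},{"slide": [-0.089,0.008,0],"spin": 0,"gripper": -1},{"slide": [-0.089,0.008,0],"spin": 0,"gripper": -1},{"slide": [-0.089,0.008,0],"spin": 0,"gripper": -1}]'

```text
t: 9.93
tool_pos: [0.5869, -0.0094, 0.2639]
tool_rot: [-2.161, -2.278, 0.001]
contact_force: [-1.0, 0.6, -0.6]
opening: 0.017
grip_force: 48.8
```

```bash
python3 -c "
from h import *
w=cam('wrist','w3.png'); s=cam('scene','s3.png'); st()
print(proj(w,(.587,.047,.031)))
o=status.get_obs();p=np.array(o['tool_pos'])
for d in (.158,.142,.108,.04): print(d,proj(w,p-[0,0,d]).round(1),proj(s,p-[0,0,d]).round(1))
wf=cv2.imread('pics/w3.png')[:260,180:460]; wf=cv2.resize(wf,None,fx=2,fy=2)
c=proj(s,p-[0,0,.12]).astype(int)
sf=cv2.resize(cv2.imread('pics/s3.png')[c[1]-60:c[1]+70,c[0]-30:c[0]+30],None,fx=4,fy=4,interpolation=cv2.INTER_CUBIC)
print('scene crop origin',c-[30,60])
out=np.zeros((520,800,3),np.uint8);out[:520,:560]=wf;out[:520,560:]=sf
cv2.imwrite('pics/c3.png',out)"
```

```text
{'t': 10.0333, 'q': [-0.1427, -0.0091, 1.7423, 0.0003, 1.4088, -0.1963], 'tool_pos': [0.5871, -0.0093, 0.2644], 'tool_rot': [-2.1607, -2.2798, -0.0], 'contact_force': [0.2234, -0.0011, -1.4248], 'opening': 0.0166, 'grip_force': 48.8179}
[323.44072117 129.23350767]
0.158 [320.5 200.7] [308.3 185. ]
0.142 [320.5 206.7] [308.3 180.2]
0.108 [320.3 222.4] [308.3 169.8]
0.04 [319.6 278.3] [308.3 148.3]
scene crop origin [278 113]
```

View pics/c3.png

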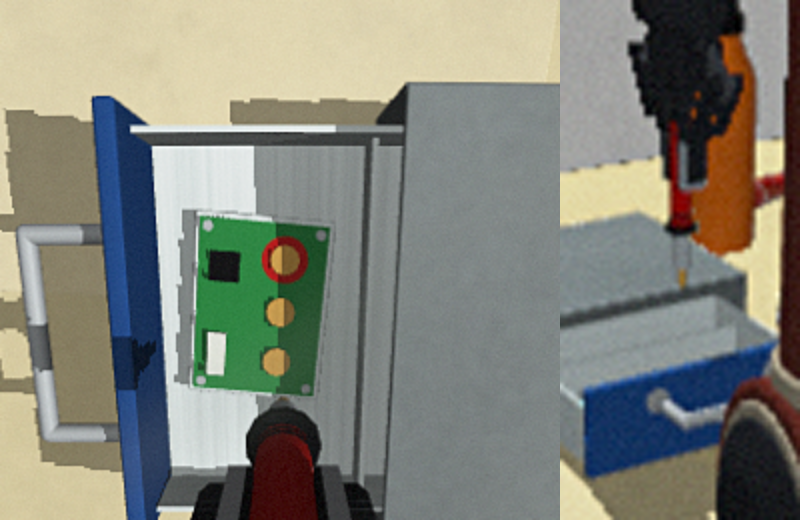

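The ring pad is at wrist pixel (322,130). The probe tip is at (321,198) and hangs upright close to where I predicted. I'll compute the offset between them.

```bash
python3 -c "
from h import *
w=cam('wrist')
a=unproj(w,322,130,.031); b=unproj(w,321,198.5,.107); print(a,b,a-b)
o=status.get_obs(); p=np.array(o['tool_pos']); 
go(p[0]+(a-b)[0],p[1]+(a-b)[1],.215,2.9)"
```

```text
[0.5858929  0.04616977 0.031     ] [ 0.58770436 -0.00713447  0.107     ] [-0.00181146  0.05330423 -0.076     ]
{'t': 10.0833, 'q': [-0.1427, -0.0092, 1.7422, 0.0002, 1.4088, -0.1964], 'tool_pos': [0.5871, -0.0094, 0.2645], 'tool_rot': [-2.1608, -2.28, -0.0], 'contact_force': [-0.6115, 0.0733, -0.6438], 'opening': 0.0173, 'grip_force': 48.8182}
yaw 3.08 slide [0.0533, 0.0011, 0.0495] spin 0.18
```

>>> arm_command --increments '[{"slide": [0.02,0.001,0],"spin": 0,"gripper": -1},{"slide": [0.045,0.001,0],"spin": 0,"gripper": -1},{"slide": [0.054,0.001,0.01],"spin": 0,"gripper": -1},{"slide": [0.054,0.001,0.03],"spin": 0,"gripper": -1},{"slide": [0.054,0.001,0.05],"spin": 0,"gripper": -1},{"slide": [0.054,0.001,0.055],"spin": 0,"gripper": -1},{"slide": [0.054,0.001,0.055],"spin": 0,"gripper": -1},{"slide": [0.054,0.001,0.055],"spin": 0,"gripper": -1}]'

```text
t: 10.75
tool_pos: [0.5854, 0.0434, 0.2096]
tool_rot: [-2.163, -2.278, 0.001]
contact_force: [0.1, 0.3, -0.3]
opening: 0.0169
grip_force: 48.8
```

```bash
python3 -c "
from h import *
w=cam('wrist','w4.png');t=cam('top','t4.png');o=st()
p=np.array(o['tool_pos']); print(proj(w,p-[0,0,.158]),proj(w,(.586,.046,.031)),proj(w,p-[0,0,.158+p[2]-.158-.031]))
cv2.imwrite('pics/c4.png',cv2.resize(cv2.imread('pics/w4.png')[130:250,230:410],None,fx=4.4,fy=4.4,interpolation=cv2.INTER_CUBIC))"
```

```text
{'t': 10.85, 'q': [-0.0529, 0.0384, 1.7865, -0.0001, 1.3142, -0.1048], 'tool_pos': [0.5862, 0.0432, 0.2112], 'tool_rot': [2.1618, 2.2769, 0.0024], 'contact_force': [-0.0368, 0.8834, -0.4554], 'opening': 0.0165, 'grip_force': 48.8195}
[321.05625507 201.3982438 ] [320.9731274  191.37378318] [321.07601195 194.2442529 ]
```

View pics/c4.png

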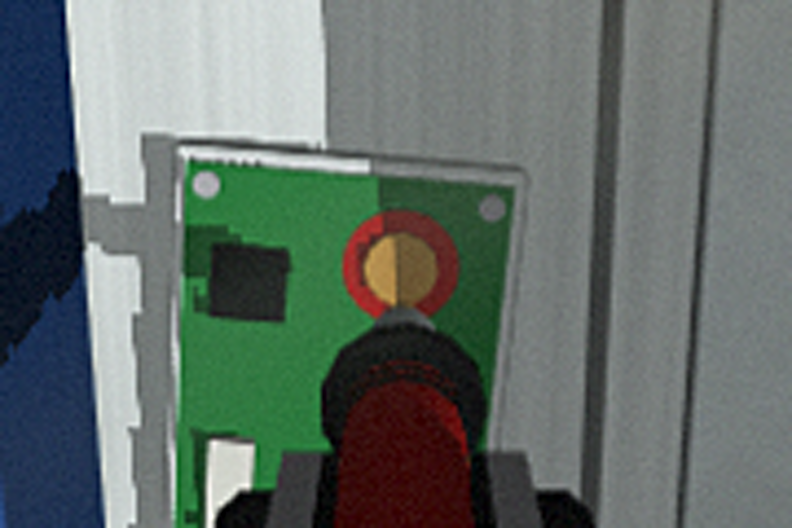

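The ring pad is at about pixel (321,191) and the tip is nearly above it, with 1.5 mm still to go in +y. I'll take a force baseline, then approach.

```bash
cat >> h.py <<'E'
def avg(n=14):
    r=[]
    for _ in range(n):
        imaging.get_image("wrist"); o=status.get_obs(); r.append([*o["contact_force"],*o["tool_pos"],o["wrist_torque"][0],o["wrist_torque"][1]])
    r=np.array(r); print(o["t"],r.mean(0).round(4).tolist(),"sd",(r.std(0)[2]).round(2))
E
python3 -c "
from h import *
avg()"
```

```text
11.55 [-0.1197, -0.2057, -0.9148, 0.5857, 0.0433, 0.2103, 0.0056, 0.0077] sd 0.48
```

>>> arm_command --increments '[{"slide": [0.0015,0,0.007],"spin": 0,"gripper": -1},{"slide": [0.0015,0,0.014],"spin": 0,"gripper": -1},{"slide": [0.0015,0,0.018],"spin": 0,"gripper": -1},{"slide": [0.0015,0,0.021],"spin": 0,"gripper": -1},{"slide": [0.0015,0,0.024],"spin": 0,"gripper": -1},{"slide": [0.0015,0,0.024],"spin": 0,"gripper": -1},{"slide": [0.0015,0,0.024],"spin": 0,"gripper": -1}]'

```text
t: 12.13
tool_pos: [0.5853, 0.0448, 0.1856]
tool_rot: [-2.163, -2.278, 0.0]
contact_force: [-0.1, -0.9, -0.1]
opening: 0.0167
grip_force: 49.0
```

```bash
python3 -c "
from h import *
avg()"
```

```text
12.8333 [0.0859, 0.1491, -0.0455, 0.5855, 0.0448, 0.1859, 0.0201, 0.0207] sd 0.59
```

>>> arm_command --increments '[{"slide": [0,0,0.002],"spin": 0,"gripper": -1},{"slide": [0,0,0.003],"spin": 0,"gripper": -1},{"slide": [0,0,0.003],"spin": 0,"gripper": -1},{"slide": [0,0,0.003],"spin": 0,"gripper": -1}]'

```text
t: 13.17
tool_pos: [0.5856, 0.0448, 0.1828]
tool_rot: [2.163, 2.278, 0.0]
contact_force: [0.4, -0.3, 0.6]
opening: 0.0167
grip_force: 49.0
```

```bash
python3 -c "
from h import *
avg(24)"
```

```text
14.3667 [0.9306, 0.0347, 0.7638, 0.5855, 0.0448, 0.1827, -0.0036, -0.2123] sd 0.39
```

>>> arm_command --increments '[{"slide": [0,0,0.001],"spin": 0,"gripper": -1},{"slide": [0,0,0.002],"spin": 0,"gripper": -1},{"slide": [0,0,0.002],"spin": 0,"gripper": -1},{"slide": [0,0,0.002],"spin": 0,"gripper": -1}]'

```text
t: 14.7
tool_pos: [0.5854, 0.0449, 0.1807]
tool_rot: [-2.163, -2.278, 0.0]
contact_force: [1.4, -0.3, 1.2]
opening: 0.0166
grip_force: 49.1
```

```bash
python3 -c "
from h import *
avg(24)
w=cam('wrist');s=cam('scene');t=cam('top');o=status.get_obs();p=np.array(o['tool_pos'])
tip=np.array([p[0],p[1],.031])
out=np.zeros((600,800,3),np.uint8)
def crop(im,dx,dy,k,ox):
    c=proj(im,tip).astype(int); f=im['frame'][c[1]-dy:c[1]+dy,c[0]-dx:c[0]+dx,::-1]
    f=cv2.resize(f,None,fx=k,fy=k,interpolation=cv2.INTER_CUBIC); out[oy:oy+f.shape[0],ox:ox+f.shape[1]]=f; print(c-[dx,dy],k,proj(im,tip))
oy=0;crop(w,40,30,10,0)
crop(s,20,30,10,400) if 0 else crop(s,20,30,10,400)
"'
out[:]=out
cv2.imwrite("pics/c5.png",out)'
```

```text
15.9 [0.522, 0.072, 1.3507, 0.5854, 0.0448, 0.1807, -0.0015, -0.1337] sd 0.4
[279 173] 10 [319.98416944 203.58930076]
[273 180] 10 [293.0332286  210.68376281]
```

View pics/c5.png

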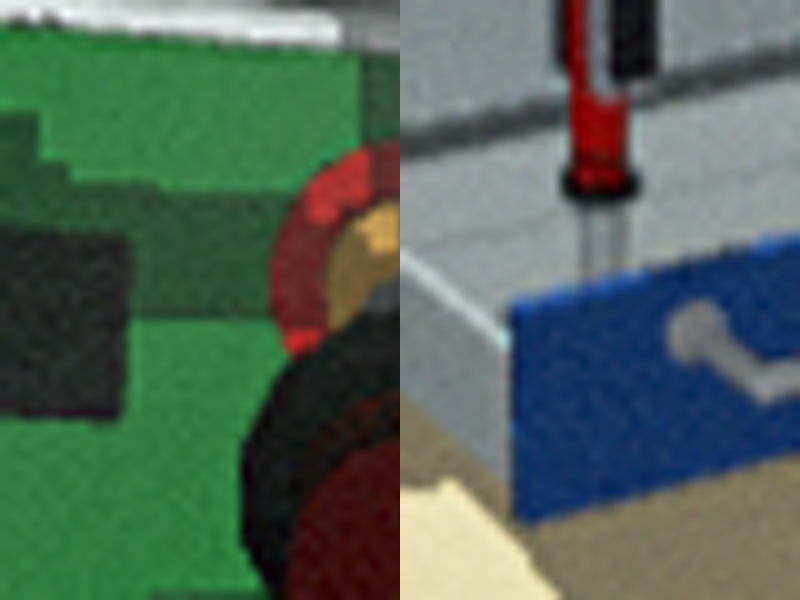

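```bash
python3 -c "
from h import *
w=cam('wrist');o=status.get_obs();p=np.array(o['tool_pos'])
f=w['frame'].astype(int);r,g,b=f[...,0],f[...,1],f[...,2]
m=((r>90)&(g<70)&(b<70)); m[:180]=0;m[215:]=0;m[:,:295]=0;m[:,345:]=0
n,l,s,c=cv2.connectedComponentsWithStats(m.astype(np.uint8)); print(s[1:].tolist())
v,u=np.nonzero(m); 
from scipy.optimize import least_squares
# outer edge: per column topmost red px, v<200
U=[];V=[]
for cc in np.unique(u):
    t=v[u==cc].min()
    if t<198: U.append(cc);V.append(t-.5)
U=np.array(U);V=np.array(V)
def res(q): # ring centre world x,y, z=.0285 r=.0125, projected
    pts=np.array([proj(w,(q[0]+.0125*np.cos(a),q[1]+.0125*np.sin(a),.0285)) for a in np.linspace(0,2*np.pi,120)])
    return np.array([np.hypot(*(pts-[x,y]).T).min() for x,y in zip(U,V)])
s=least_squares(res,[p[0],p[1]],diff_step=1e-3); print('ring',s.x.round(4),'rms',np.sqrt(2*s.cost/len(U)),'tcp',p.round(4))
for z in (.037,.041): print('nose front',proj(w,(p[0],p[1]+.006,z)))
col=f[188:212,318:323].mean(1).round().astype(int); print(col.tolist())
"
```

```text
[[306, 187, 29, 22, 228]]
ring [0.5853 0.0462] rms 0.3976529997425767 tcp [0.5854 0.0449 0.1806]
nose front [320.3553253  198.75007599]
nose front [320.34087129 200.22219283]
[[104, 48, 44], [100, 45, 42], [99, 47, 42], [101, 43, 42], [82, 51, 42], [108, 89, 55], [122, 98, 56], [121, 96, 56], [123, 98, 58], [122, 97, 56], [117, 91, 53], [103, 86, 53], [74, 71, 63], [62, 67, 68], [68, 71, 70], [49, 51, 50], [29, 32, 30], [23, 26, 23], [33, 35, 32], [33, 34, 33], [26, 29, 28], [27, 31, 30], [24, 27, 27], [26, 24, 22]]
```

The tip is within about 1.5 mm of the pad centre and pushing 2.3 N, which means the spring is pressed in about half way. Handing in now.

```bash
python3 -c "
from station import order
print(order.finish_job())"
```

```text
the job is handed in; nothing more can be done
None
```

The job is handed in: the drawer is open to its stop and the red probe is held upright on the red-ringed pad, with its spring tip pressed in about half way (roughly 2.3 N, 5.6 mm of 12 mm) and nothing else on the desk deliberately touched; the system returned no verdict.

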